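Clamp the sample jars in the shaker bed

ROBOT

A 6-joint arm with a two-finger parallel gripper is mounted at the origin on the work surface. World frame = base frame: x ahead of the robot, y to its left, z up, the work surface at z = 0. Lengths are in mm, angles in rad, forces in N, time in s.
With the tool pointing down it reaches from about 325 to 775 mm from the base axis. Payload 5.5 kg.
Tool frame: the origin (TCP) lies on the centre line of the jaws, within the pads' length; the fingertips stand 25 mm ahead of it and the grasp point (between the pads) lies 6 mm ahead of it (tip_extent is the distance from the TCP to the fingertips, in mm); z points along the fingers, y is the line along which they close (so a half turn about z gives the same grasp; the last joint's range is limited). The gripper opens to 88 mm and grips with 3 to 60 N. Pads are 20 mm wide; open, the fingers measure 115 mm over their backs; the gripper's body (75 mm by 178 mm) begins 61 mm behind the grasp point.
Start: joints at [-1.306, 0.091, 1.231, -0, 1.82, -0.057], TCP at [189.765, -569.215, 247.631] pointing down, gripper open.
Joint ranges: [-2.87, 2.87], [-0.86, 2.18], [0.17, 2.46], [-1.51, 4.65], [0.06, 2.69], [-2.65, 2.65]. Speed limits (rad/s): [2.57, 2.57, 3.01, 3.14, 3.14, 3.14].

INTERFACE

Orientations are given as a rotation vector (axis times angle).
In Python, from bench import move_ptp, movel, move_joints, let_go, grasp, hold, ik, observe, capture, Unreachable, hand_in, tip_extent gives the robot as it stands. Calls block until the motion is done:
- move_ptp(position, orientation): joint-space move of the TCP to a pose.
- movel(position, rotation=None, max_speed=150, guard=None): straight line of the TCP; rotation=None keeps the orientation; max_speed is the mean speed in mm/s. With guard (N) it stops when the force on the tool has changed by that much, and returns True; else False.
- move_joints(angles): joint-space move.
- let_go() and grasp(): open the fingers fully, or close them until they stop; the grip force is fixed at half the most.
- hold(seconds).
- ik(position, orientation): joint angles nearest the present ones, or None.
- observe(): the state.
- capture(name): name is "side" or "top"; returns a dict with "pixels" (480x640x3 uint8, red, green, blue), "vfov" (degrees; the focal length in pixels is half the picture's height over the tangent of half this angle, whatever the lens; pixels are square), "cx", "cy" (the principal point, pixels), "rvec" (rotation vector, rad) and "tvec" (3), from world to camera coordinates, as OpenCV has them. Camera axes: x right, y down, z forward; pixel columns grow to the right and rows downward; lengths in mm; the calibration is good to about 2 mm. A picture is of the moment at which its call begins. There is no depth.
A pose or a line that the arm cannot do raises Unreachable and nothing moves.
- hand_in(): hands the job in; it is judged then, once.
The state is a dict: "time_s": time; "q": joint angles; "dq": joint speeds; "tau": joint torques, N m; "tcp_pos": TCP position; "eef_rot": TCP orientation; "force": force on the tool from outside, world axes, zero at the start; "ft_torque": the same for the moment, N m; "opening": opening from 0.0 (shut) to 1.0 (fully open); "finger_force": force on a finger pad.
Only numpy, scipy, OpenCV 4.12 (cv2) and the standard library are available. Lean on these libraries where they do the work, as an engineer would, in place of code of your own. Each camera call takes 0.05 s, during which the arm holds its last target. There are 200 camera calls.

TASK

Get the loaded shaker bed ready: gently lower the steel clamp plate over the bed's two locating dowels until it lies flush on the end blocks, and let go of it. Then take up the mallet and drive both sprung lock pins fully home with brisk downward blows of its head, one pin after the other, and finally stand the mallet back on its cork mat, head down on its striking face as it was. Leave the jars, bottle and glasses around it where they are.

Things in the scene. Friction and masses are not known exactly. Their poses are not given: they have to be found in the camera images.
- bed: Shaker clamp bed, fixed, 130 (x) x 290 (y) x 60 mm high: two aluminium end blocks (tops at z = 60 mm) with six white-capped jars between, just below that level. Origin: centre of its underside; y along its length. Two steel dowels, 12 mm diameter, tapered tips at z = 92 mm, stand at y = +80 and -80 mm (x = 0); outside them a lock pin each, at y = +124 and -124 mm (x = 0).
- seat (a point): Centre of the bed at the level of the end blocks' tops (60 mm above the bench), axes as the bed's. The underside of the seated plate lies here.
- lock_left (a joint): Travel in m of the sprung lock pin at the bed's y = +124 mm: 0 up, 0.018 fully home; it moves straight down against a spring and stiff friction (about 8 N) and stays where it is left. It has a flat steel mushroom head 30 mm in diameter (24 mm across the flat top), 12 mm thick.
- lock_right (a joint): The same for the lock pin at the bed's y = -124 mm.
- lock_left_top (a point): Centre of the left lock pin's flat top; 113 mm above the bench at travel 0, 95 mm when fully home.
- lock_right_top (a point): Centre of the right lock pin's flat top, likewise.
- plate: Loose steel clamp plate, 110 (x) x 200 (y) x 8 mm, 0.55 kg. Origin: centre of its underside, z up. Two 15 mm through holes at y = +80 and -80 mm (x = 0); fits either way round. A black bar handle runs along x over its centre: 96 mm long, 14 mm wide (y), 16 mm tall, centred 40 mm above the underside, on two legs at x = +41 and -41 mm.
- plate_grip (a point): Middle of the plate's handle bar, 40 mm above the plate's underside; plate axes. Pinch it here along y from above.
- mat: Brown cork mat fixed to the bench, 220 (x) x 120 (y) x 4 mm. Origin: centre of its underside.
- mallet: Mallet, 0.34 kg, standing on the mat on one striking face. White cylindrical head, 56 mm diameter, 70 mm tall, axis z. Origin: centre of the head's lower striking face, z up. The wooden handle leaves the head level along -x to x = -170 mm, 18 mm wide (y) and 24 mm tall, its axis 35 mm above the origin.
- mallet_grip (a point): Point on the mallet's handle axis 60 mm from the head's axis (x = -60, z = 35 mm in the mallet's frame), a good place to pinch along y from above.
- jar_a: Bystander: loose sample jar, 54 mm diameter, 70 mm tall, white cap. Origin: centre of its underside.
- jar_b: Bystander: loose sample jar, 54 mm diameter, 70 mm tall, white cap. Origin: centre of its underside.
- jar_c: Bystander: loose sample jar, 54 mm diameter, 70 mm tall, white cap. Origin: centre of its underside.
- wash_bottle: Bystander: clear bottle, 64 mm diameter, 170 mm tall. Origin: centre of its underside.
- glasses: Bystander: clear safety glasses, about 140 mm wide (y), 115 mm deep (to +x), 43 mm tall. Origin: under the middle of the front.
There are look-alikes about, which are no part of the job. Leave any pink or yellow look-alike of the mallet alone.

How it is judged:
By the outcome, as a careful person would: the job done as asked, in the order asked, and still so for the second after the job is handed in, with the robot touching nothing.
It also fails if it takes over 67 s, if anything falls off the work surface, if the arm or the gripper's body presses on something with over 40 N, if the wrist force passes 120 N, or if a joint passes its speed limit or range.

## Working session

There is one attempt and no reset: what is moved stays moved. The work goes in short steps, each a Python script; the robot and the scene stay as the last script left them, time stands still between calls to the robot, and variables do not carry over. Pictures are saved under pics/ and viewed, at most 10 in all, crops included, and the job is handed in when it is done.

```bash
ls; mkdir -p pics; python3 - <<'E'
from bench import *
import cv2,pickle
d={}
for n in("top","side"):
    c=capture(n);d[n]=c;cv2.imwrite(f"pics/{n}0.png",c["pixels"][:,:,::-1]);print(n,c["vfov"],c["cx"],c["cy"],c["rvec"],c["tvec"])
pickle.dump(d,open("c0.pkl","wb"))
print(observe())
E
```

```text
pics
top 44.72978501853429 316.6429061366799 242.55891803719015 [ 2.12044315 -2.14558393  0.16727935] [  -1.37169393  516.51210223 1181.49242031]
side 45.10670855633488 324.4942550080637 237.97498184126215 [ 0.18269366 -2.7547416   1.34268101] [ 497.82206912  119.94367953 1389.77937637]
{'time_s': 0.1, 'q': array([-1.30569138e+00,  9.17914833e-02,  1.23175116e+00, -3.01349111e-05,
        1.81979125e+00, -5.66966744e-02]), 'dq': array([ 0.00068457, -0.00152967, -0.00247687,  0.00066936,  0.00164847,
        0.00131195]), 'tau': array([ 1.82929984e-03, -4.47856951e+01, -4.07569993e+01,  6.99474360e-02,
        2.84220715e-02, -1.26547870e-04]), 'tcp_pos': array([ 189.70003215, -568.99364347,  246.62324833]), 'eef_rot': array([-3.09930927e+00, -5.03018102e-01,  3.29952359e-04]), 'force': array([-0.36774287, -0.14955576,  0.06341593]), 'ft_torque': array([-0.0075104 ,  0.00332419,  0.00260021]), 'finger_force': 0.0, 'opening': 1.0032150812704528}
```

View pics/top0.png

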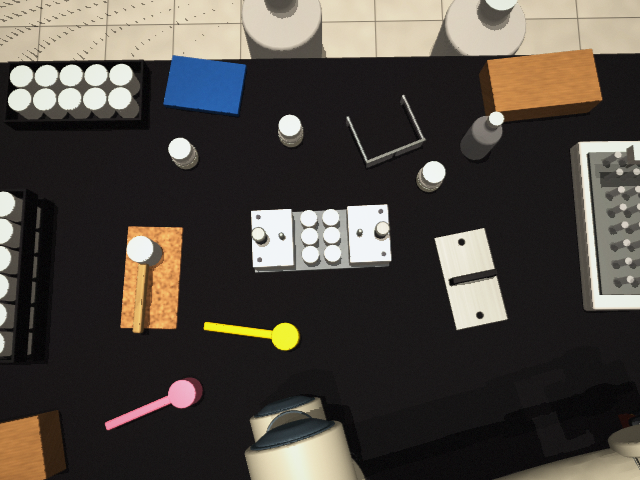

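View pics/side0.png

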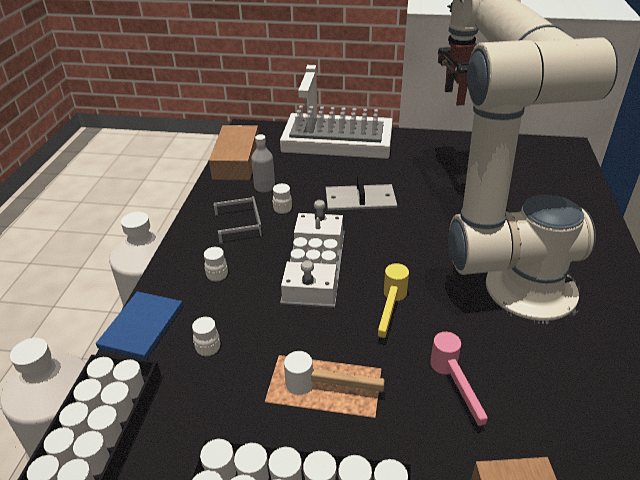

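The top view shows the bed centred near (321,238), with lock heads at (260,235) and (382,230). The plate is near (471,279), with holes at (461,242) and (480,315). The mallet head is near (143,250) on the mat at (152,278). The side view agrees: bed (313,258), plate (361,195), mallet head (299,372). Next I'll enlarge crops to see the fine features.

```bash
python3 - <<'E'
import cv2,pickle,numpy as np
d=pickle.load(open("c0.pkl","rb"))
t=d["top"]["pixels"][:,:,::-1];s=d["side"]["pixels"][:,:,::-1]
R=lambda im,x,y,w,h,k:cv2.resize(im[y:y+h,x:x+w],None,fx=k,fy=k,interpolation=cv2.INTER_CUBIC)
a=R(t,240,195,160,80,5)           # 800x400
cv2.imwrite("pics/bedtop.png",a)
b=R(s,270,190,80,120,5)           # 400x600
m=R(s,260,340,130,80,3) # 390x240
p=R(s,320,170,80,45,4) #320x180
c=np.zeros((600,800,3),np.uint8);c[:600,:400]=b;c[:240,405:795]=m;c[250:430,405:725]=p
cv2.imwrite("pics/sidecrop.png",c)
E
```

```text
(no output)
```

View pics/bedtop.png

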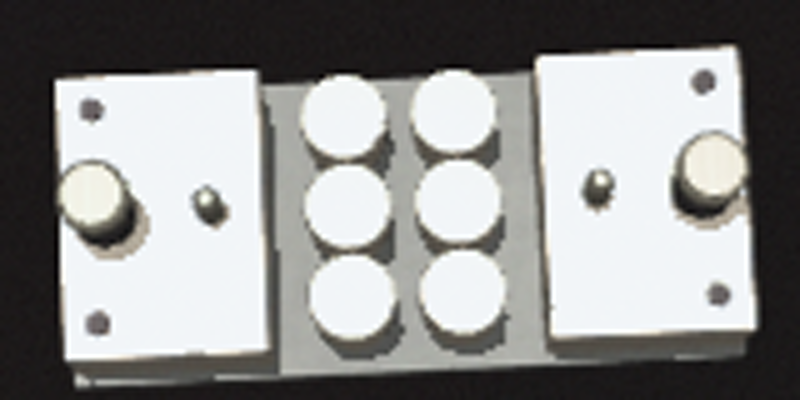

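View pics/sidecrop.png

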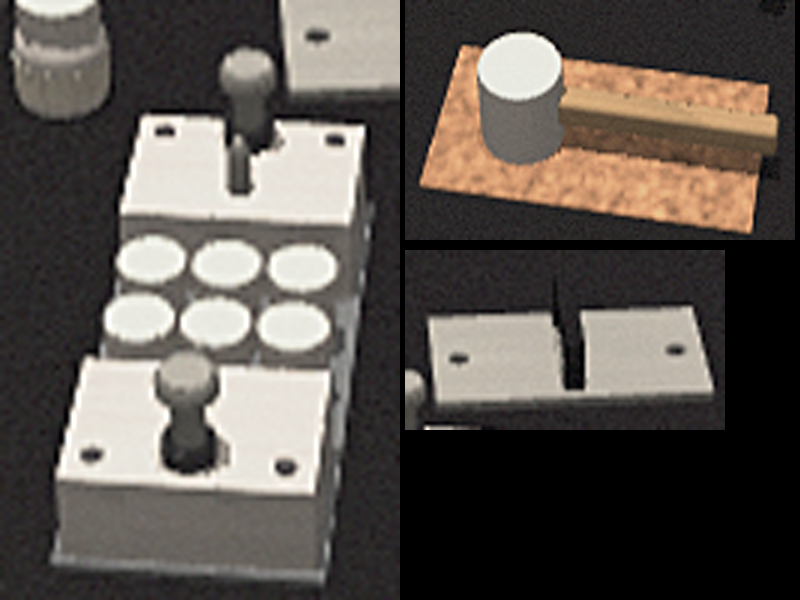

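The bed crop shows four screws at crop pixels (91,110), (98,323), (704,81), (718,293), and dowel tips at (205,193) and (600,175). The pin heads stand at (93,193) and (712,165). The side crop confirms the pin heads, dowel, mallet head with its handle along -x, and the plate holes. I'll measure these now.

```bash
cat > h.py <<'E'
import cv2,numpy as np
def K(c):
    f=240/np.tan(np.radians(c["vfov"])/2);return np.array([[f,0,c["cx"]],[0,f,c["cy"]],[0,0,1.]])
def cast(c,uv,z):
    uv=np.atleast_2d(np.asarray(uv,float));R=cv2.Rodrigues(np.asarray(c["rvec"],float))[0];t=np.asarray(c["tvec"],float)
    o=-R.T@t;d=(R.T@np.linalg.inv(K(c))@np.c_[uv,np.ones(len(uv))].T).T
    return (o+d*((z-o[2])/d[:,2])[:,None])[:,:2]
def proj(c,P): return cv2.projectPoints(np.atleast_2d(np.asarray(P,float)),np.asarray(c["rvec"],float),np.asarray(c["tvec"],float),K(c),None)[0][:,0]
def blobs(m,amin,box):
    x0,y0,x1,y1=box;k=np.zeros(m.shape,np.uint8);k[y0:y1,x0:x1]=m[y0:y1,x0:x1]
    cs=cv2.findContours(k,cv2.RETR_EXTERNAL,cv2.CHAIN_APPROX_NONE)[0]
    return sorted([c[:,0] for c in cs if cv2.contourArea(c)>=amin],key=cv2.contourArea,reverse=True)
def cen(c): m=cv2.moments(c);return m["m10"]/m["m00"],m["m01"]/m["m00"]
def rect(P):
    (c,s,a)=cv2.minAreaRect(np.float32(P)*10);return np.round(np.array(c)/10,1),np.round(np.array(s)/10,1),round(a,2)
E
cat > meas.py <<'E'
from h import *;import pickle
d=pickle.load(open("c0.pkl","rb"));t,s=d["top"],d["side"]
for n,c,bb,pb,mb in(("top",t,(245,200,396,276),(430,225,512,335),(115,225,190,335)),("side",s,(275,205,350,305),(322,178,400,212),(265,345,390,415))):
    im=c["pixels"];v=im.min(2);print("==",n)
    for k in blobs(v>(225 if n=="top" else 200),300,bb)[:2]: print("block",rect(cast(c,k,60)),cast(c,[cen(k)],60)[0].round(1))
    for k in blobs((v>100).astype(np.uint8),300,pb): print("plate",rect(cast(c,k,8)),cast(c,[cen(k)],8)[0].round(1))
    cl=cv2.morphologyEx(v,cv2.MORPH_CLOSE,cv2.getStructuringElement(2,(9,9)))
    for k in blobs((cl.astype(int)-v>60)&(cl>120),4,pb): print(" dark",cv2.contourArea(k),cast(c,[cen(k)],8)[0].round(1))
    h=cv2.cvtColor(im,cv2.COLOR_RGB2HSV)
    for k in blobs((v>(200 if n=="top" else 190)).astype(np.uint8),80,mb)[:1]:
        print("head",rect(cast(c,k,74)),cast(c,[cen(k)],74)[0].round(1))
    for k in blobs(((h[...,1]>70)&(h[...,2]>50)).astype(np.uint8),300,mb)[:2]: print("mat",rect(cast(c,k,4)))
    print("handlepix",[im[y,x].tolist() for x,y in ([(141,290),(139,310),(165,290)] if n=="top" else [(350,380),(350,376),(340,400)])])
sc=np.array([(91,110),(98,323),(704,81),(718,293)])/5+[240,195]-.4
S=cast(t,sc,60);print("screws",S.round(1).tolist(),S.mean(0))
D=cast(t,np.array([(203,191),(600,173)])/5+[240,195]-.4,92);print("dowels",D.round(1).tolist(),D.mean(0),np.linalg.norm(D[0]-D[1]))
L=cast(t,np.array([(93,193),(712,165)])/5+[240,195]-.4,113);print("locks",L.round(1).tolist(),L.mean(0),np.linalg.norm(L[0]-L[1]))
E
python3 meas.py
```

```text
== top
block (array([ 532.8, -115.3]), array([117.8,  82.8]), 1.98) [ 531.4 -111.7]
block (array([525.7,  85.4]), array([117.8,  82.9]), 2.01) [524.8  81.6]
plate (array([ 442.1, -333.5]), array([200.8, 110.8]), 10.97) [ 440.1 -333.5]
 dark 37.5 [ 363.5 -348.9]
 dark 33.0 [ 520.4 -318.3]
head (array([503. , 355.1]), array([50.8, 52.5]), 45.93) [503.6 354.9]
mat (array([449.1, 348.2]), array([122. , 229.1]), 87.96)
handlepix [[232, 187, 107], [239, 197, 115], [232, 161, 92]]
== side
block (array([527.2,  84.2]), array([117.9,  83.2]), 1.95) [525.9  86.8]
block (array([ 534.2, -116.1]), array([118.5,  84.3]), 2.85) [ 534.  -110.3]
plate (array([ 443.4, -335. ]), array([200.6, 115.3]), 10.89) [ 443.6 -332.9]
 dark 88.0 [ 440.4 -337.6]
 dark 37.5 [ 507.3 -256.1]
 dark 11.5 [ 540.9 -288.2]
 dark 5.0 [ 521.9 -320. ]
head (array([505.4, 355. ]), array([52.8, 52.2]), 7.36) [504.8 355.5]
mat (array([450.4, 349.3]), array([122.9, 229.1]), 87.92)
handlepix [[167, 136, 99], [193, 157, 117], [211, 152, 109]]
screws [[569.9, 114.5], [480.3, 111.1], [579.0, -141.2], [489.6, -144.4]] [529.69108607 -14.99791536]
dowels [[529.1, 65.6], [534.5, -94.7]] [531.81893653 -14.59143414] 160.4033819547676
locks [[525.0, 107.7], [533.2, -137.7]] [529.13226099 -15.00053965] 245.60324526606385
```

Bed: centre ≈ (529.8, -15.3), yaw +2.0°. The blocks, screws and dowel spacing (160.4) are all consistent. Plate: centre ≈ (442.4, -334), y axis at 11.0°; size 200.8×110.8 checks. Next, joint options and the mallet handle direction.

```bash
cat >> h.py <<'E'
def down(phi):
    y=np.array([np.cos(phi),np.sin(phi),0]);z=np.array([0,0,-1.]);x=np.cross(y,z)
    return cv2.Rodrigues(np.c_[x,y,z])[0][:,0]
E
python3 - <<'E'
from h import *;import pickle
from bench import ik
d=pickle.load(open("c0.pkl","rb"));t,s=d["top"],d["side"]
r=np.radians
for n,p,a in(("pick",(442.4,-334,46),11),("place",(529.8,-15.3,106),92),("mallet",(443,357,45),90),("lockL",(465,110,150),90),("lockR",(473,-140,150),90)):
    for f in(a,a-180):
        q=ik(p,down(r(f)));print(n,f,None if q is None else np.round(q,2))
for n,c,mb in(("top",t,(115,262,190,338)),("side",s,(310,360,395,410))):
    h=c["pixels"].astype(int);R,G=h[...,0],h[...,1];m=((R-G)/(R+1.)<.235)&(R>(140 if n=="top" else 90))&(R-h[...,2]>40)
    m=cv2.morphologyEx(m.astype(np.uint8),cv2.MORPH_OPEN,np.ones((3,3)))
    for k in blobs(m,50,mb)[:2]:
        P=cast(c,k,51);print(n,rect(P),cen(k)); x=k[:,0 if n=="side" else 1]; print(" ends",P[x<x.min()+2].mean(0),P[x>x.max()-2].mean(0))
        v=cv2.fitLine(np.float32(P),1,0,.1,.1).ravel();print(" line",v)
E
```

```text
pick 11 [-0.71  0.02  1.66  0.    1.46 -0.9 ]
pick -169 [-0.71  0.02  1.66 -0.    1.46  2.24]
place 92 [-0.09 -0.08  1.65 -0.    1.57 -1.7 ]
place -88 [-0.09 -0.08  1.65 -0.    1.57  1.44]
mallet 90 [ 0.62  0.06  1.62 -0.    1.46 -0.95]
mallet -90 [ 0.62  0.06  1.62 -0.    1.46  2.19]
lockL 90 [ 0.16 -0.24  1.72 -0.    1.66 -1.41]
lockL -90 [ 0.16 -0.24  1.72 -0.    1.66  1.73]
lockR 90 [-0.36 -0.2   1.68  0.    1.66 -1.93]
lockR -90 [-0.36 -0.2   1.68 -0.    1.66  1.21]
top (array([404.7, 359. ]), array([ 13.8, 135.7]), 87.3) (138.77372262773721, 297.99367396593675)
 ends [471.83534391 356.33929654] [337.89391178 362.79589682]
 line [ 9.9860674e-01 -5.2769195e-02  4.3339221e+02  3.5737756e+02]
side (array([406.7, 361.7]), array([ 19.2, 140.3]), 87.34) (347.5510557286258, 377.00173070266527)
 ends [475.64787216 359.90219908] [337.84520611 364.91355362]
 line [ 9.9807125e-01 -6.2078532e-02  3.8916214e+02  3.6428760e+02]
```

```bash
python3 - <<'E'
from h import *;from bench import *;import pickle
r=np.radians;o=lambda m:(lambda s:print(m,round(s["time_s"],2),s["tcp_pos"].round(1),s["force"].round(1),round(s["opening"],3),np.round(s["finger_force"],1)))(observe())
R=down(r(11))
move_ptp((442.4,-334,110),R);o("above")
movel((442.4,-334,46),max_speed=100,guard=8);o("down")
grasp();o("grasp")
movel((442.4,-334,176),max_speed=130);o("lift")
move_ptp((529.8,-15.3,176),down(r(92)));hold(.3);o("over")
d={}
for n in("top","side"):
    c=capture(n);d[n]=c
pickle.dump(d,open("c1.pkl","wb"))
im=np.vstack([cv2.resize(d["top"]["pixels"][170:310,220:420],(800,560))[:300,:],cv2.resize(d["side"]["pixels"][150:300,215:415],(800,600))[:300]])
a=cv2.resize(d["top"]["pixels"][180:300,240:400],(400,300));b=cv2.resize(d["side"]["pixels"][170:310,260:400],(400,400))
c=np.zeros((400,800,3),np.uint8);c[:300,:400]=a;c[:,400:]=b
cv2.imwrite("pics/over.png",c[:,:,::-1])
E
```

```text
above 1.49 [ 442.2 -334.9  110.6] [-0.1 -0.8 -0.8] 0.999 0.0
down 2.28 [ 442.7 -334.3   46.6] [-0.3  0.6 -0.6] 0.999 0.0
grasp 3.41 [ 442.2 -334.1   46. ] [-1.3  0.4  0.1] 0.156 30.0
lift 4.56 [ 442.  -333.7  174.6] [ 0.4  0.8 -5. ] 0.156 30.0
over 6.11 [529.8 -16.1 176. ] [ 0.2 -0.1 -5.1] 0.162 30.0
```

View pics/over.png

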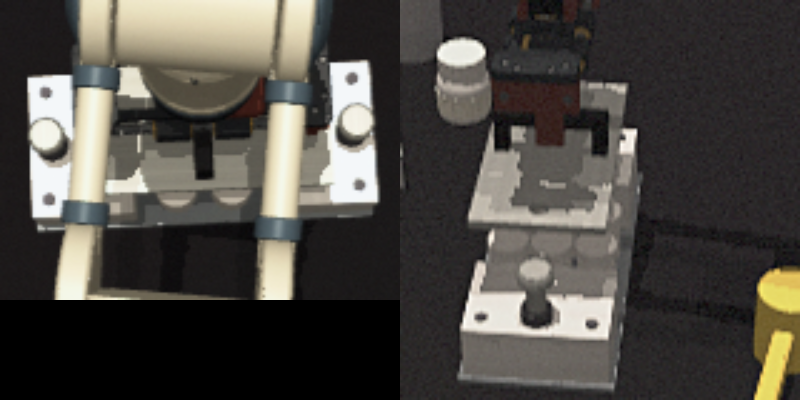

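The plate is held level over the bed. In the side crop the near plate edge runs from (470,222) to (610,228). The holes are hidden, so I'll check the plate position from its near corners in the side view.

```bash
python3 - <<'E'
from h import *;import pickle
c=pickle.load(open("c1.pkl","rb"))["side"];v=cv2.GaussianBlur(c["pixels"].min(2),(3,3),0)
a=np.radians(2.0);B=np.array([530.7,-15.95])
w=lambda x,y:B+[x*np.cos(a)-y*np.sin(a),x*np.sin(a)+y*np.cos(a)]
for z in(130,138):
  print(z,proj(c,[[*w(sx*55,100),z] for sx in(1,-1)]).round(1).tolist(), proj(c,[[*w(sx*55,0),z] for sx in(1,-1)]).round(1).tolist())
print(v[238:256,300].tolist(),v[238:256,320].tolist());
for y in(225,235,245): print(y,v[y,280:300].tolist(),v[y,326:346].tolist())
E
```

```text
130 [[283.8, 249.5], [332.1, 252.2]] [[290.4, 223.3], [336.0, 225.7]]
138 [[283.6, 246.7], [332.1, 249.4]] [[290.3, 220.6], [336.0, 223.0]]
[90, 82, 79, 89, 121, 151, 168, 177, 175, 147, 104, 80, 89, 105, 111, 110, 110, 110] [83, 85, 92, 91, 100, 137, 168, 175, 174, 174, 158, 117, 82, 79, 90, 97, 98, 97]
225 [38, 37, 37, 36, 37, 37, 35, 30, 57, 120, 153, 150, 148, 149, 151, 151, 151, 148, 147, 148] [101, 95, 93, 93, 89, 85, 93, 104, 104, 98, 100, 112, 128, 136, 133, 115, 80, 44, 34, 38]
235 [41, 41, 39, 35, 32, 47, 96, 143, 154, 150, 150, 151, 152, 151, 150, 149, 149, 149, 151, 143] [121, 132, 133, 130, 138, 153, 160, 151, 113, 89, 93, 97, 100, 98, 89, 83, 93, 90, 54, 33]
245 [40, 37, 35, 78, 152, 180, 175, 174, 175, 177, 179, 179, 178, 174, 175, 177, 177, 177, 178, 179] [174, 174, 173, 173, 177, 174, 145, 113, 114, 131, 124, 101, 88, 85, 84, 86, 70, 35, 20, 25]
```

The y position agrees to a fraction of a pixel. In x the plate sits about +1 mm off, so I shift it -0.8 mm and lower it under guard.

```bash
python3 - <<'E'
from h import *;from bench import *
o=lambda m:(lambda s:print(m,round(s["time_s"],2),s["tcp_pos"].round(1),s["force"].round(1),s["ft_torque"].round(2),round(s["opening"],3)))(observe())
x,y=529.0,-15.3
movel((x,y,142),max_speed=80);hold(.2);o("hover")
g=movel((x,y,118),max_speed=30,guard=6);o(("in",g))
if not g:
    g=movel((x,y,104.5),max_speed=20,guard=6);o(("seat",g))
E
```

```text
hover 6.98 [529.3 -15.3 142.8] [-0.8  0.7 -5.1] [ 0.08 -0.17  0.01] 0.157
('in', False) 7.93 [529.1 -15.3 118.3] [-0.6 -0.6 -4.2] [ 0.04 -0.14 -0.01] 0.156
('seat', True) 8.53 [528.8 -15.3 105.9] [-0.1  0.4  5.5] [ 0.1  -0.11  0.03] 0.155
```

Seated at the expected height. I'll release and go to the mallet; with the arm clear at hover I'll check that the plate is flush.

```bash
python3 - <<'E'
from h import *;from bench import *;import pickle
r=np.radians;o=lambda m:(lambda s:print(m,round(s["time_s"],2),s["tcp_pos"].round(1),s["force"].round(1),round(s["opening"],3)))(observe())
let_go();hold(.2);movel((529.0,-15.3,200),max_speed=150);o("off")
move_ptp((444.2,358.2,130),down(r(87.1)));hold(.2);o("mallet")
d={n:capture(n) for n in("top","side")};pickle.dump(d,open("c2.pkl","wb"))
c=np.zeros((500,800,3),np.uint8);c[:300,:400]=cv2.resize(d["top"]["pixels"][180:300,240:400],(400,300));c[:,400:]=cv2.resize(d["side"]["pixels"][190:315,255:355],(400,500))
cv2.imwrite("pics/seated.png",c[:,:,::-1])
m=d["top"];v=m["pixels"].min(2)
E
```

```text
off 10.72 [528.7 -15.3 198.9] [-0.   0.5 -0.5] 0.996
mallet 12.38 [444.9 357.4 130.3] [-0.1 -0.5  0.3] 1.002
```

View pics/seated.png

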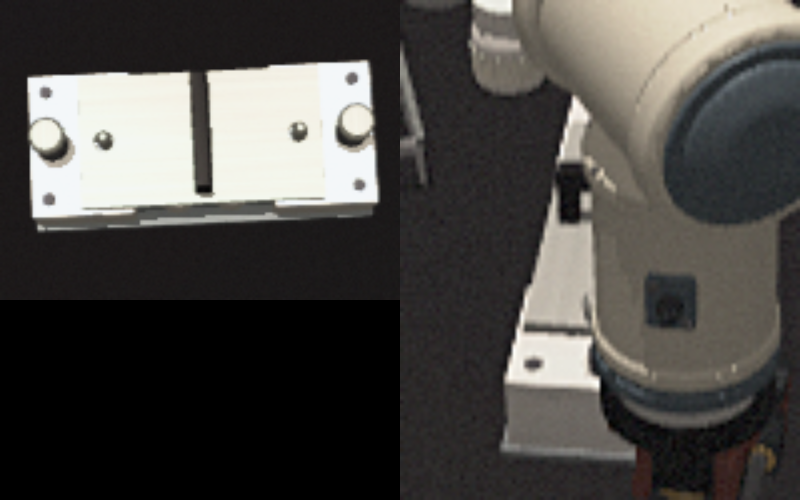

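The plate lies flush between the pins with both dowels through its holes (top crop (103,139), (298,131)), and the handle is still centred. Now I'll grip the mallet.

```bash
python3 - <<'E'
from h import *;from bench import *;import pickle
r=np.radians;o=lambda m:(lambda s:print(m,round(s["time_s"],2),s["tcp_pos"].round(1),s["force"].round(1),s["ft_torque"].round(2),round(s["opening"],3)))(observe())
R=down(r(87.1))
print(movel((444.2,358.2,45),max_speed=100,guard=8));o("down")
grasp();hold(.2);o("grasp")
movel((444.2,358.2,210),max_speed=150);o("lift")
u=np.array([np.cos(r(-2.9)),np.sin(r(-2.9))]);L=np.array([525.3,108.3])-60*u
move_ptp((*L,194),R);hold(.3);o("overL")
d={n:capture(n) for n in("top","side")};pickle.dump(d,open("c3.pkl","wb"))
cv2.imwrite("pics/overL.png",np.hstack([cv2.resize(d[n]["pixels"][y:y+120,x:x+120],(400,400)) for n,y,x in(("top",170,200),("side",200,260))])[:,:,::-1])
E
```

```text
False
down 13.47 [444.6 358.5  45.9] [ 1.  -0.3 -0.3] [ 0.08 -0.1  -0.05] 1.0
grasp 14.75 [444.2 358.1  45. ] [-0.9 -0.4 -0.7] [-0.02 -0.13  0.03] 0.204
lift 16.0 [443.8 358.  208.5] [ 0.3  0.1 -3.7] [0.01 0.   0.01] 0.201
overL 17.27 [465.4 112.2 193.9] [-0.1  0.3 -2.8] [0.04 0.01 0.01] 0.207
```

View pics/overL.png

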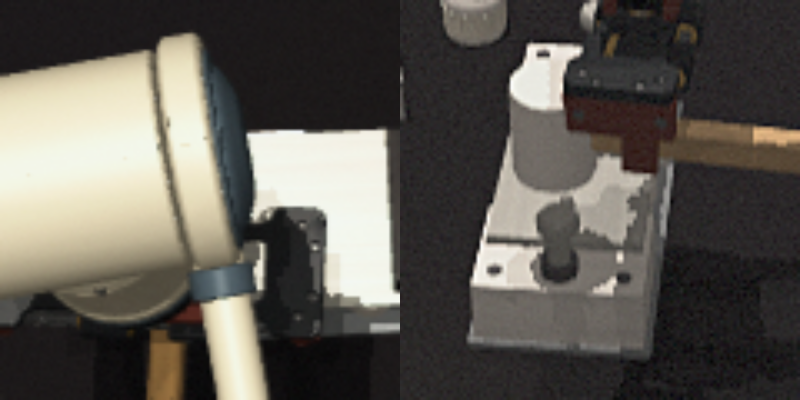

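The mallet is held level, with its head (side crop (553,140)) above the left pin (558,215). I'll strike the left pin.

```bash
cat > strike.py <<'E'
from h import *;from bench import *
import sys
r=np.radians;o=lambda m:(lambda s:print(m,round(s["time_s"],2),s["tcp_pos"].round(1),s["force"].round(1),s["ft_torque"].round(2),round(s["opening"],3)))(observe())
u=np.array([np.cos(r(-2.9)),np.sin(r(-2.9))]);P={"L":np.array([525.3,108.3])-60*u,"R":np.array([533.8,-138.7])-60*u}
def strike(k,zend,v,h=214,n=1):
    movel((*P[k],h),max_speed=200)
    for _ in range(n):
        movel((*P[k],zend),max_speed=v);o("hit")
        movel((*P[k],h),max_speed=200)
    hold(.2);o("up")
def pic(name,k):
    import pickle
    c=capture("side");pickle.dump(c,open(name+".pkl","wb"))
    x,y=((290,240) if k=="L" else (300,185))
    cv2.imwrite(f"pics/{name}.png",cv2.resize(c["pixels"][y-50:y+70,x-50:x+70],(600,600))[:,:,::-1])
E
python3 - <<'E'
from strike import *
strike("L",136,350);pic("s1","L")
E
```

```text
hit 18.0 [464.4 111.1 135. ] [ 0.6 -0.6 -2.1] [0.12 0.03 0.05] 0.204
up 18.74 [464.8 111.2 212.2] [-0.5  0.8 -2.3] [ 0.02 -0.01  0.02] 0.202
```

View pics/s1.png

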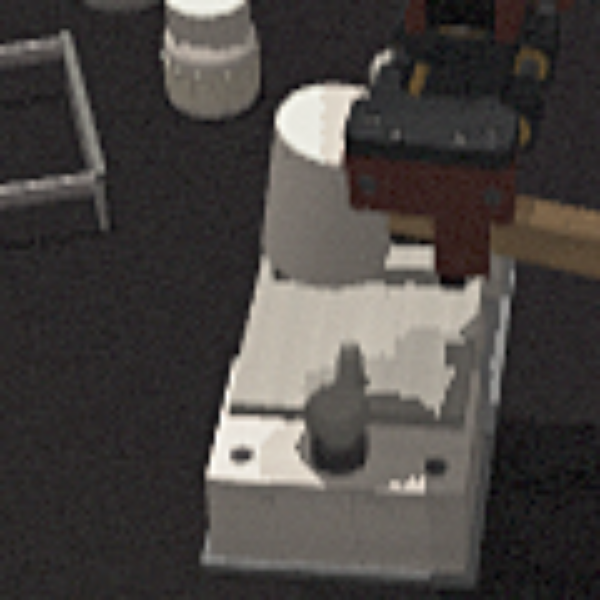

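The left pin went down: its top is near crop (337,395). The mallet has pitched slightly in the grip, with the head edges slanting. I'll measure the pin height and the tilt.

```bash
python3 - <<'E'
from h import *;import pickle
c=pickle.load(open("s1.pkl","rb"));L=(526.3,107.6)
th=np.linspace(0,2*np.pi,60)
C=lambda z,rad:proj(c,[[L[0]+rad*np.cos(a),L[1]+rad*np.sin(a),z] for a in th])
for z in(95,98,101,104): e=C(z,12);b=C(z-6,15);print(z,"flat rows",e[:,1].min().round(1),e[:,1].max().round(1),"mid",proj(c,[[*L,z]])[0].round(1),"widest",b[:,0].min().round(1),b[:,0].max().round(1),b[:,1].mean().round(1))
v=c["pixels"].min(2)
for x in(304,307,310): print(x,v[255:292,x].tolist())
for y in(272,276): print(y,v[y,294:322].tolist())
# mallet head: left edge & handle upper edge
for y in range(218,244,3): print(y,v[y,288:302].tolist())
P=lambda X:proj(c,X).round(1).tolist()
H=np.array([464.8+60*.9987,111.2-60*.0506]);zb=212.2-41
print("pred level head axis bottom/top",P([[*H,zb],[*H,zb+70]]),"left edge",P([[H[0]+28,H[1]+5,zb],[H[0]+28,H[1]+5,zb+70]]))
A=np.array([464.8,111.2]);e=lambda k:[A[0]-k*.9987,A[1]+k*.0506,zb+35]
print("handle axis at x=-120,-170",P([e(60),e(110)]))
E
```

```text
95 flat rows 265.9 272.9 mid [307.1 269.4] widest 300.6 313.8 271.4
98 flat rows 264.9 271.9 mid [307.  268.4] widest 300.5 313.7 270.4
101 flat rows 263.9 270.9 mid [307.  267.4] widest 300.5 313.7 269.4
104 flat rows 262.9 269.9 mid [307.  266.4] widest 300.4 313.7 268.4
304 [175, 174, 172, 173, 174, 173, 174, 176, 162, 149, 149, 133, 90, 75, 82, 82, 83, 82, 78, 69, 74, 75, 64, 52, 49, 47, 26, 35, 26, 82, 101, 154, 145, 92, 100, 99, 99]
307 [167, 173, 174, 176, 184, 172, 143, 118, 116, 105, 92, 80, 78, 84, 80, 84, 81, 79, 86, 79, 74, 73, 73, 70, 63, 50, 37, 38, 36, 44, 92, 112, 102, 93, 92, 92, 99]
310 [171, 176, 172, 147, 105, 89, 85, 78, 82, 81, 79, 81, 79, 80, 83, 82, 82, 81, 77, 70, 72, 72, 76, 62, 49, 41, 43, 38, 26, 74, 104, 110, 102, 86, 90, 88, 92]
272 [49, 46, 52, 53, 54, 61, 66, 60, 75, 79, 82, 81, 81, 79, 85, 85, 81, 76, 73, 71, 74, 79, 75, 77, 84, 74, 83, 80]
276 [208, 191, 194, 196, 197, 206, 164, 100, 60, 63, 75, 69, 74, 73, 70, 71, 72, 66, 61, 85, 109, 109, 110, 110, 103, 110, 106, 109]
218 [40, 40, 37, 33, 36, 33, 66, 117, 115, 183, 226, 231, 228, 226]
221 [35, 35, 47, 38, 44, 28, 101, 122, 110, 100, 104, 99, 103, 161]
224 [37, 29, 33, 37, 36, 44, 127, 112, 113, 114, 109, 111, 109, 109]
227 [41, 40, 34, 39, 30, 65, 121, 114, 113, 114, 107, 104, 108, 110]
230 [36, 43, 37, 36, 20, 99, 120, 113, 110, 107, 108, 105, 108, 109]
233 [41, 41, 33, 36, 39, 125, 115, 107, 114, 114, 110, 106, 106, 101]
236 [42, 39, 42, 31, 76, 119, 113, 110, 111, 109, 110, 107, 104, 107]
239 [43, 37, 29, 34, 73, 115, 114, 108, 110, 109, 107, 106, 105, 101]
242 [41, 37, 42, 19, 156, 172, 109, 103, 107, 105, 105, 109, 103, 105]
pred level head axis bottom/top [[306.7, 243.3], [305.7, 217.3]] left edge [[293.6, 243.7], [292.2, 217.7]]
handle axis at x=-120,-170 [[361.7, 236.4], [385.3, 238.9]]
```

```bash
python3 - <<'E'
from h import *;import pickle
c=pickle.load(open("c0.pkl","rb"))["side"];s=pickle.load(open("s1.pkl","rb"))
a=c["pixels"].min(2);b=s["pixels"].min(2)
print(proj(c,[[526.3,107.6,113],[526.3,107.6,95]]))
for x in(303,304,305,311): print(x,a[252:290,x].tolist(),"\n   ",b[252:290,x].tolist())
# move of pin measured by stem/lip: widest row profile
for nm,v in(("before",a),("after",b)):
    for y in range(258,284,2): print(nm,y,v[y,297:319].tolist())
E
```

```text
[[306.84341586 263.33723034]
 [307.08994141 269.38759088]]
303 [236, 235, 240, 221, 143, 79, 91, 91, 87, 105, 157, 176, 172, 175, 147, 111, 104, 86, 61, 158, 235, 249, 201, 90, 16, 27, 35, 46, 41, 27, 1, 79, 198, 237, 218, 139, 83, 92] 
    [174, 174, 173, 175, 178, 176, 175, 176, 171, 177, 174, 174, 164, 154, 155, 142, 90, 80, 83, 80, 79, 73, 75, 70, 63, 48, 32, 39, 25, 35, 30, 48, 84, 173, 199, 133, 88, 98]
304 [219, 241, 202, 132, 78, 79, 87, 87, 100, 147, 173, 172, 170, 172, 177, 151, 110, 95, 83, 69, 49, 77, 74, 48, 59, 57, 47, 46, 43, 43, 29, 15, 154, 233, 218, 148, 80, 95] 
    [176, 175, 177, 175, 174, 172, 173, 174, 173, 174, 176, 162, 149, 149, 133, 90, 75, 82, 82, 83, 82, 78, 69, 74, 75, 64, 52, 49, 47, 26, 35, 26, 82, 101, 154, 145, 92, 100]
305 [65, 53, 53, 59, 76, 81, 88, 81, 130, 172, 173, 172, 175, 170, 181, 142, 98, 106, 89, 71, 65, 62, 63, 65, 70, 70, 69, 55, 58, 69, 35, 27, 124, 214, 229, 157, 85, 94] 
    [170, 171, 170, 167, 172, 171, 173, 172, 172, 176, 177, 164, 151, 165, 141, 100, 77, 86, 85, 81, 81, 84, 75, 75, 69, 69, 71, 58, 42, 51, 34, 34, 72, 99, 109, 104
[... 2571 characters left out ...]
 83, 82, 85, 81, 84, 80, 87, 82, 82, 73, 71, 87, 88, 81, 81, 82]
after 272 [53, 54, 61, 66, 60, 75, 79, 82, 81, 81, 79, 85, 85, 81, 76, 73, 71, 74, 79, 75, 77, 84]
after 274 [155, 163, 180, 179, 64, 68, 75, 69, 75, 79, 79, 75, 73, 70, 72, 69, 72, 80, 83, 77, 72, 78]
after 276 [196, 197, 206, 164, 100, 60, 63, 75, 69, 74, 73, 70, 71, 72, 66, 61, 85, 109, 109, 110, 110, 103]
after 278 [200, 204, 154, 99, 114, 52, 32, 52, 71, 71, 70, 72, 74, 62, 47, 40, 69, 113, 108, 104, 106, 104]
after 280 [199, 209, 168, 96, 118, 49, 25, 47, 42, 52, 50, 48, 41, 41, 41, 27, 75, 115, 109, 104, 105, 108]
after 282 [196, 200, 204, 171, 96, 70, 30, 35, 34, 36, 38, 34, 33, 38, 35, 20, 112, 110, 108, 110, 108, 108]
```

Compared with the pre-blow picture, the pin's rim and neck moved about 6 px. That is roughly the full 18 mm (6.05 px predicted). The mallet pitched about 8° in the grip, so I'll tilt the tool to level it, strike nearer the handle side, and give the pin a second seating blow.

```bash
cat >> strike.py <<'E'
from scipy.spatial.transform import Rotation as Ro
yv=np.array([-u[1],u[0],0])
def rot(t): return (Ro.from_rotvec(r(t)*yv)*Ro.from_rotvec(down(r(87.1)))).as_rotvec()
def tcp(xy,face,t,off=0):   # head axis xy, face height, tool pitch t deg, pin offset toward handle
    w=rot(t);G=np.array([*(np.asarray(xy)-(60-off)*u),face+35.]);return G-6*Ro.from_rotvec(w).apply([0,0,1]),w
PIN={"L":(525.3,108.3),"R":(533.8,-138.7)}
def headtilt(c,H,zb):   # pitch of head (deg, + = top leaning to handle) from its far (left) outline in the side view
    v=c["pixels"].min(2).astype(int);e=proj(c,[[H[0]+28,H[1]+5,zb+8],[H[0]+28,H[1]+5,zb+60]])
    ys=np.arange(int(e[1,1]),int(e[0,1]));xs=[]
    for y in ys:
        x0=int(np.interp(y,e[::-1,1],e[::-1,0]));row=v[y,x0-12:x0+10];i=int(np.argmax(row>75))
        xs.append(x0-12+i-(row[i]-75)/max(row[i]-row[i-1],1))
    m=np.polyfit(ys,xs,1)[0];m0=(e[0,0]-e[1,0])/(e[0,1]-e[1,1])
    return np.degrees(np.arctan((m0-m)*2.2/2.7)),np.polyfit(ys,xs,1)[0]
E
python3 - <<'E'
from strike import *
import pickle
c=pickle.load(open("s1.pkl","rb"));print("tilt s1",headtilt(c,(524.7,108.2),171))
c=pickle.load(open("c3.pkl","rb"))["side"];print("tilt c3",headtilt(c,(525.3,109.2),153))
p,w=tcp(PIN["L"],170,8,12);movel(p,w,max_speed=150);hold(.2);o("tilted")
pic("s2","L");c=pickle.load(open("s2.pkl","rb"));print("tilt s2",headtilt(c,(525.3+12,108.3),170))
E
```

```text
tilt s1 (np.float64(7.740485339331481), np.float64(-0.1092037170535224))
tilt c3 (np.float64(7.341584970837882), np.float64(-0.10000770836621344))
tilted 19.29 [477.8 110.8 211.4] [ 0.   0.  -3.4] [ 0.07 -0.16  0.01] 0.203
tilt s2 (np.float64(0.46080373289976684), np.float64(0.05545012804540477))
```

The head is now level (0.5°). Second blow on the left pin, then measure it.

```bash
cat >> strike.py <<'E'
def blow(k,face,t,v,h=175,off=12):
    p,w=tcp(PIN[k],face,t,off);q,_=tcp(PIN[k],h,t,off)
    movel(q,w,max_speed=200);movel(p,max_speed=v);o("hit");movel(q,max_speed=200);hold(.15);o("up")
E
python3 - <<'E'
from strike import *
import pickle
blow("L",94,8,300)
pic("s3","L");c=pickle.load(open("s3.pkl","rb"));print("tilt",headtilt(c,(537.3,108.3),170))
b=c["pixels"].min(2)
for x in(303,304,305,311): print(x,b[260:284,x].tolist())
E
```

```text
hit 20.01 [477.8 110.6 135.1] [ 0.5 -0.6 -1.9] [ 0.07 -0.08 -0.03] 0.203
up 20.72 [477.6 110.6 214.1] [-0.9 -0.6 -3.3] [ 0.1  -0.07  0.01] 0.205
tilt (np.float64(6.269240194260518), np.float64(-0.06950457211659888))
303 [151, 152, 153, 152, 152, 154, 159, 144, 95, 73, 82, 84, 72, 75, 72, 73, 66, 50, 44, 40, 31, 32, 23, 53]
304 [155, 152, 152, 153, 153, 153, 134, 90, 78, 81, 88, 87, 80, 78, 71, 74, 73, 69, 46, 46, 31, 40, 35, 22]
305 [156, 156, 149, 159, 155, 164, 144, 98, 78, 79, 86, 79, 86, 81, 77, 73, 70, 73, 66, 57, 34, 47, 35, 36]
311 [67, 69, 72, 70, 68, 71, 71, 73, 81, 85, 84, 84, 78, 74, 67, 70, 66, 54, 42, 46, 39, 35, 36, 57]
```

```bash
python3 - <<'E'
from strike import *
import pickle
T=14
p,w=tcp(PIN["L"],170,T,12);movel(p,w,max_speed=150);hold(.1)
pic("s4","L");c=pickle.load(open("s4.pkl","rb"));print("tilt",headtilt(c,(537.3,108.3),170))
p,_=tcp(PIN["L"],106,T,12);movel(p,max_speed=150);hold(.1);o("near")
q,_=tcp(PIN["L"],91,T,12);g=movel(q,max_speed=20,guard=4);o(("touch",g));print("face nominal",91+observe()["tcp_pos"][2]-q[2])
q,_=tcp(PIN["L"],170,T,12);movel(q,max_speed=200);hold(.1)
pic("s5","L");c=pickle.load(open("s5.pkl","rb"));print("tilt",headtilt(c,(537.3,108.3),170))
E
```

```text
tilt (np.float64(2.1594680856193), np.float64(0.0190431206318306))
near 21.85 [479.5 110.8 148.6] [ 0.5 -0.1 -3.3] [ 0.02 -0.19 -0.01] 0.204
('touch', True) 22.58 [478.4 110.6 131.6] [0.6 0.8 4.6] [ 0.05 -0.2  -0.01] 0.201
face nominal 90.81946014214623
tilt (np.float64(0.3983314087818953), np.float64(0.05678835745259879))
```

The touch at face height ≤ 95 mm confirms the left pin is home. Now the right pin, with the head levelled.

```bash
python3 - <<'E'
from strike import *
import pickle
T=14.4
p,w=tcp(PIN["R"],175,T,12);move_ptp(p,w);hold(.1);o("overR")
pic("r0","R")
blow("R",91.5,T,350)
pic("r1","R")
for n in("r0","r1"):
    b=pickle.load(open(n+".pkl","rb"));v=b["pixels"].min(2)
    print(n,proj(b,[[534.8,-139.5,113],[534.8,-139.5,95]]).round(1).tolist())
    for x in(317,319,320,321,323): print(x,v[194:226,x].tolist())
cv2.imwrite("pics/rr.png",np.hstack([cv2.resize(pickle.load(open(n+".pkl","rb"))["pixels"][160:250,270:360],(400,400),interpolation=cv2.INTER_CUBIC) for n in("r0","r1")])[:,:,::-1])
E
```

```text
overR 24.36 [ 487.6 -134.9  215.8] [ 0.4 -0.5 -3.3] [ 0.03 -0.24 -0.03] 0.197
hit 25.05 [ 486.7 -136.1  132.2] [ 0.7 -0.5 -2.4] [ 0.1  -0.23  0.01] 0.203
up 25.77 [ 486.8 -136.1  214. ] [ 0.6  1.6 -4.2] [ 0.06 -0.23 -0.05] 0.203
r0 [[319.1, 201.3], [319.2, 207.0]]
317 [32, 35, 36, 39, 46, 39, 75, 90, 82, 84, 78, 78, 76, 73, 77, 72, 72, 72, 72, 70, 76, 61, 36, 96, 140, 128, 103, 91, 87, 84, 80, 80]
319 [38, 39, 37, 35, 39, 50, 74, 81, 84, 87, 78, 82, 78, 77, 71, 71, 63, 66, 70, 68, 67, 65, 57, 40, 41, 77, 90, 80, 75, 65, 71, 63]
320 [33, 41, 41, 36, 42, 42, 65, 88, 81, 80, 89, 86, 73, 73, 70, 69, 67, 70, 70, 73, 72, 70, 50, 40, 35, 30, 50, 75, 82, 74, 78, 74]
321 [43, 38, 38, 37, 28, 41, 73, 84, 87, 89, 79, 77, 76, 73, 72, 73, 73, 75, 69, 73, 72, 65, 49, 38, 28, 31, 59, 77, 88, 84, 100, 163]
323 [35, 36, 34, 37, 39, 39, 42, 76, 84, 87, 80, 73, 70, 67, 67, 45, 30, 38, 37, 45, 36, 35, 34, 37, 26, 59, 100, 100, 79, 84, 76, 95]
r1 [[319.1, 201.3], [319.2, 207.0]]
317 [36, 37, 34, 44, 32, 35, 49, 30, 40, 34, 48, 80, 86, 81, 87, 78, 77, 77, 72, 70, 72, 64, 34, 89, 139, 126, 104, 93, 88, 80, 84, 81]
319 [34, 40, 41, 33, 44, 33, 37, 40, 39, 37, 59, 79, 84, 84, 78, 86, 87, 78, 71, 68, 73, 63, 56, 34, 39, 71, 88, 80, 80, 71, 66, 68]
320 [35, 36, 31, 40, 40, 31, 38, 42, 40, 36, 58, 78, 82, 84, 81, 83, 84, 75, 72, 74, 73, 62, 56, 39, 37, 33, 54, 75, 77, 76, 79, 77]
321 [39, 37, 37, 36, 40, 41, 33, 32, 27, 32, 59, 76, 88, 87, 85, 82, 82, 70, 73, 70, 73, 71, 51, 36, 36, 29, 53, 79, 83, 79, 96, 166]
323 [36, 47, 41, 41, 39, 34, 31, 37, 40, 34, 32, 50, 83, 86, 84, 74, 71, 71, 72, 59, 41, 30, 31, 36, 23, 54, 99, 99, 79, 80, 95, 108]
```

View pics/rr.png

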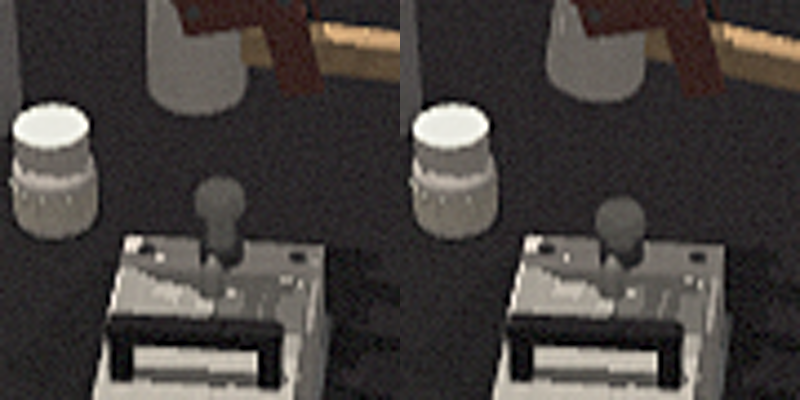

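The right pin moved about 4.4 px of the 5.7 px for full travel, so roughly 4 mm remain. I'll measure the tilt, re-level and strike again.

```bash
cat >> strike.py <<'E'
import pickle
def ht(name,k="R"):
    return headtilt(pickle.load(open(name+".pkl","rb")),(PIN[k][0]+12,PIN[k][1]),172)
def edge(name):
    v=pickle.load(open(name+".pkl","rb"))["pixels"].min(2).astype(float);out=[]
    for x in(318,319,320,321):
        col=v[196:212,x];i=int(np.argmax(col>58));out.append(196+i-(col[i]-58)/(col[i]-col[i-1]))
    return np.round(np.mean(out),2)
E
python3 - <<'E'
from strike import *
print("tilts",ht("r0"),ht("r1"),"edges",edge("r0"),edge("r1"))
T=14.4+float(np.clip(ht("r1")[0]-ht("r0")[0],0,8));print(T)
p,w=tcp(PIN["R"],175,T,12);movel(p,w,max_speed=150);hold(.1);pic("r2","R");print(ht("r2"))
blow("R",92,T,350);pic("r3","R");print(ht("r3"),edge("r3"))
E
```

```text
tilts (np.float64(1.270532984642292), np.float64(0.014195588824152238)) (np.float64(5.349633724832773), np.float64(-0.07350823286706434)) edges 199.46 204.06
18.479100740190482
(np.float64(4.064735027817621), np.float64(-0.04579797782625496))
hit 26.85 [ 487.  -136.2  132.6] [-0.1 -0.8 -2.3] [ 0.08 -0.34 -0.02] 0.201
up 27.57 [ 487.2 -136.2  214. ] [-0.4  0.1 -3.7] [ 0.08 -0.33  0.01] 0.206
(np.float64(5.030095123625519), np.float64(-0.066607247496869)) 203.94
```

```bash
python3 - <<'E'
from strike import *
T=22.5
p,w=tcp(PIN["R"],175,T,12);movel(p,w,max_speed=150);hold(.1);pic("r4","R");print(ht("r4"))
blow("R",91,T,350);pic("r5","R");print(ht("r5"),edge("r5"))
E
```

```text
(np.float64(-16.5262693037775), np.float64(0.40556168907035556))
hit 28.66 [ 487.6 -136.3  131.3] [ 0.6  0.5 -3.1] [ 0.09 -0.33 -0.04] 0.203
up 29.38 [ 487.6 -136.2  213.6] [-0.3  0.1 -3.4] [ 0.01 -0.38  0.01] 0.206
(np.float64(-7.679398674715878), np.float64(0.2068992620116717)) 203.97
```

```bash
python3 - <<'E'
from strike import *
T=22.5
p,_=tcp(PIN["R"],104,T,12);movel(p,max_speed=200);hold(.1)
q,_=tcp(PIN["R"],80,T,12);g=movel(q,max_speed=25,guard=4);f=80+observe()["tcp_pos"][2]-q[2];o(("touch",g));print("nominal contact",f)
b,_=tcp(PIN["R"],170,T,12)
if g and f>82:
    movel(b,max_speed=200);e,_=tcp(PIN["R"],f-5.5,T,12);movel(e,max_speed=350);o("hit")
movel(b,max_speed=200);hold(.15);pic("r6","R");print(edge("r6"),ht("r6"))
E
```

```text
('touch', True) 30.76 [ 488.  -136.4  125.7] [0.6 0.  4.4] [-0.01 -0.23  0.03] 0.201
nominal contact 85.12725657213741
hit 31.75 [ 489.  -136.7  123.5] [ 1.5  0.9 19.4] [ 0.17  0.1  -0.03] 0.206
204.02 (np.float64(20.152956982049506), np.float64(-0.40898991686269953))
```

```bash
python3 - <<'E'
from strike import *
c0=pickle.load(open("c0.pkl","rb"))["side"];th=np.linspace(0,2*np.pi,90)
for z in(113,99,97,95):
    E=lambda rad,zz:proj(c0,[[534.8+rad*np.cos(a),-139.5+rad*np.sin(a),zz] for a in th])
    e=E(12,z);f=E(15,z-3);g=E(15,z-12);print(z,"flat",e[:,1].min().round(2),e[:,1].max().round(2),"rim top",f[:,1].min().round(2),"rim bottom",g[:,1].max().round(2),"cols",f[:,0].min().round(1),f[:,0].max().round(1))
for n,c in(("c0",c0),("r0",pickle.load(open("r0.pkl","rb"))),("r6",pickle.load(open("r6.pkl","rb")))):
    v=c["pixels"].min(2);print(n)
    for x in(315,316,319,320,322,323): print(x,v[195:220,x].tolist())
E
```

```text
113 flat 198.69 203.95 rim top 199.0 rim bottom 208.45 cols 313.3 324.9
99 flat 203.14 208.42 rim top 203.43 rim bottom 212.89 cols 313.4 325.0
97 flat 203.77 209.06 rim top 204.06 rim bottom 213.52 cols 313.4 325.0
95 flat 204.4 209.69 rim top 204.69 rim bottom 214.15 cols 313.5 325.0
c0
315 [39, 31, 31, 45, 26, 47, 151, 195, 176, 140, 110, 105, 94, 70, 30, 34, 33, 49, 46, 30, 27, 26, 2, 2, 82]
316 [41, 31, 41, 36, 21, 73, 151, 180, 177, 154, 123, 105, 90, 80, 64, 53, 46, 47, 46, 46, 42, 32, 57, 76, 97]
319 [38, 36, 46, 29, 81, 154, 173, 174, 172, 168, 153, 114, 95, 78, 74, 69, 73, 69, 71, 69, 67, 58, 36, 43, 72]
320 [43, 31, 29, 31, 43, 143, 178, 176, 176, 170, 144, 106, 90, 82, 68, 66, 65, 69, 69, 75, 69, 51, 41, 38, 30]
322 [37, 42, 43, 34, 27, 111, 167, 180, 177, 143, 105, 103, 86, 74, 60, 65, 58, 66, 66, 63, 50, 44, 35, 35, 15]
323 [38, 41, 38, 36, 26, 50, 153, 194, 177, 129, 99, 78, 75, 68, 46, 31, 31, 45, 45, 33, 36, 34, 28, 27, 36]
r0
315 [40, 45, 42, 32, 41, 43, 71, 92, 84, 75, 75, 71, 72, 63, 38, 34, 41, 32, 39, 40, 30, 26, 21, 16, 56]
316 [36, 34, 37, 34, 25, 52, 72, 85, 
[... 420 characters left out ...]
87, 80, 73, 70, 67, 67, 45, 30, 38, 37, 45, 36, 35, 34, 37, 26, 59]
r6
315 [37, 36, 39, 44, 30, 39, 36, 43, 30, 41, 38, 79, 84, 79, 79, 75, 76, 69, 50, 35, 33, 23, 20, 20, 50]
316 [41, 38, 32, 39, 41, 36, 34, 40, 36, 36, 69, 86, 85, 84, 78, 78, 75, 77, 68, 55, 44, 40, 45, 57, 78]
319 [42, 28, 42, 26, 32, 38, 40, 42, 35, 54, 84, 84, 79, 83, 87, 87, 80, 74, 72, 72, 63, 56, 37, 41, 69]
320 [38, 39, 40, 36, 39, 22, 33, 39, 24, 60, 82, 83, 84, 79, 87, 82, 74, 71, 68, 69, 68, 51, 32, 36, 35]
322 [34, 42, 41, 33, 43, 38, 40, 39, 36, 45, 70, 85, 84, 83, 78, 78, 69, 74, 68, 60, 56, 41, 36, 39, 25]
323 [36, 33, 36, 35, 38, 44, 32, 36, 29, 33, 46, 81, 89, 83, 74, 71, 62, 70, 59, 43, 40, 32, 26, 30, 53]
```

The right pin stands at about 14.3 mm of 18. The mallet has slipped far in the grip, so those blows landed weakly. I'll take it back over the mat, measure its pitch from the handle line, set it down and regrip it square.

```bash
cat >> strike.py <<'E'
HOME=(504.2,355.2)
def handle_pitch(name="hp"):
    c=capture("side");pickle.dump(c,open(name+".pkl","wb"));s=observe();G=s["tcp_pos"]+6*Ro.from_rotvec(s["eef_rot"]).apply([0,0,1])
    im=c["pixels"].astype(int);R,Gn,B=im[...,0],im[...,1],im[...,2]
    f=lambda t,k:G+k*np.array([-u[0]*np.cos(r(t)),-u[1]*np.cos(r(t)),-np.sin(r(t))])   # t>0: handle end down (head up)
    A=proj(c,[f(0,25),f(0,108)]);x0,x1=int(A[0,0])+4,int(A[1,0])-4;ym=int(A[:,1].mean())
    m=np.zeros(R.shape,np.uint8);sl=np.s_[ym-40:ym+60,x0:x1];m[sl]=((R-B>35)&((R-Gn)/(R+1.)<.24)&(R>70))[sl]
    ks=blobs(cv2.morphologyEx(m,cv2.MORPH_OPEN,np.ones((3,3))),40,(0,0,640,480))
    if not ks: return None
    d=cv2.fitLine(np.float32(ks[0]),1,0,.1,.1).ravel();mm=d[1]/d[0]
    ts=np.arange(-20,40,.5);sl=[np.divide(*(proj(c,[f(t,25),f(t,108)])@np.array([[1,0],[0,1]]))[[1,0]].__getitem__(0).__class__(2)[::-1]) if 0 else (lambda q:(q[1,1]-q[0,1])/(q[1,0]-q[0,0]))(proj(c,[f(t,25),f(t,108)])) for t in ts]
    return float(np.interp(mm,sl,ts)),cv2.contourArea(ks[0])
E
sed -i 's/sl=\[np.divide.*if 0 else (lambda/sl=[(lambda/' strike.py
python3 - <<'E'
from strike import *
T=22.5
p,w=tcp(HOME,110,T);b,_=tcp(PIN["R"],185,T,12)
move_ptp(p,w);hold(.15);o("hover");print(handle_pitch())
c=pickle.load(open("hp.pkl","rb"));cv2.imwrite("pics/hp.png",cv2.resize(c["pixels"][270:430,250:450],(800,640))[:600,:,::-1])
E
```

```text
hover 34.52 [447.3 357.3 150.7] [ 0.2 -0.8 -3.6] [ 0.01 -0.38 -0.04] 0.201
(7.6511215754072, 272.5)
```

The mallet is pitched 7.7° head-up relative to level. I'll level it with the tool, set it down under guard and regrip vertically.

```bash
python3 - <<'E'
from strike import *
T=30
p,w=tcp(HOME,40,T);movel(p,w,max_speed=150);hold(.1);print(handle_pitch())
p,_=tcp(HOME,10,T);movel(p,max_speed=120);hold(.1)
q,_=tcp(HOME,1.5,T);g=movel(q,max_speed=20,guard=2.5);o(("set",g));print("face",1.5+observe()["tcp_pos"][2]-q[2])
let_go()
s=observe()["tcp_pos"];movel((s[0]-10,s[1],s[2]+65),max_speed=150)
p,w=tcp(HOME,90,0);movel(p,w,max_speed=150);hold(.1);o("free")
d={n:capture(n) for n in("top","side")};pickle.dump(d,open("c4.pkl","wb"))
c=d["side"];v=c["pixels"].min(2)
for k in blobs((v>190).astype(np.uint8),80,(265,335,330,415))[:1]: print("head side",rect(cast(c,k,74)))
im=c["pixels"].astype(int);R,G=im[...,0],im[...,1]
cv2.imwrite("pics/c4.png",np.hstack([cv2.resize(d["top"]["pixels"][215:335,100:220],(400,400)),cv2.resize(c["pixels"][310:430,260:380],(400,400))])[:,:,::-1])
E
```

```text
(2.9126809247738032, 262.5)
('set', False) 36.41 [447.2 358.1  41.6] [ 0.2 -0.  -3.5] [ 0.03 -0.44 -0.  ] 0.204
face 1.3976271888062684
free 38.92 [444.4 357.7 129.3] [-0.  -0.3 -0.3] [ 0.1  -0.18 -0.05] 0.997
head side (array([506.7, 358.8]), array([44.9, 51.7]), 59.77)
```

View pics/c4.png

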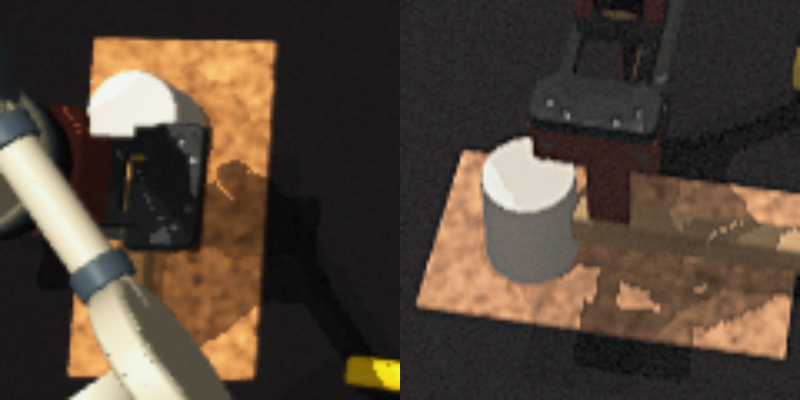

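The mallet stands upright on the mat, with the head edge at the same pixel (284.6) as at the start and a slight yaw that the pads will square up. I'll regrip nearer the head (50 mm) and strike the right pin with a shorter lever.

```bash
python3 - <<'E'
from strike import *
p,_=tcp(HOME,4,0,10);q,w=tcp(HOME,70,0,10)
movel(q,w,max_speed=150);print(movel(p,max_speed=120,guard=8));o("down");grasp();hold(.1);o("grip")
q,_=tcp(HOME,110,0,10);movel(q,max_speed=150);print("pitch",handle_pitch())
a,w=tcp(PIN["R"],165,0,22);move_ptp(a,w);hold(.1);o("overR")
b,_=tcp(PIN["R"],92,0,22);movel(b,max_speed=400);o("hit");movel(a,max_speed=250);hold(.1);pic("r7","R");print(edge("r7"),handle_pitch());o("up")
E
```

```text
False
down 40.02 [454.6 358.   45.9] [-0.6  0.3  0.2] [ 0.05 -0.17  0.03] 1.003
grip 41.2 [454.3 357.7  45. ] [-0.  -0.   0.3] [ 0.12 -0.21  0.01] 0.207
pitch (11.627838039982631, 110.5)
overR 44.02 [ 496.1 -135.9  205.8] [ 0.1  0.4 -2.4] [ 0.11 -0.06  0.02] 0.203
hit 44.36 [ 495.  -135.9  131.9] [ 0.6 -0.7 -2.4] [ 0.1  -0.03  0.  ] 0.206
204.0 (15.62429809138405, 103.5)
up 45.0 [ 495.2 -136.5  203.9] [-0.4  0.1 -4. ] [ 0.06 -0.    0.02] 0.205
```

```bash
python3 - <<'E'
from strike import *
P_=lambda f:tcp(PIN["R"],f,0,22)[0]
movel(P_(106),max_speed=250);hold(.05)
g=movel(P_(80),max_speed=30,guard=4);f=observe()["tcp_pos"][2]-35-6;o(("touch",g));print("contact",f)
if g:
    movel(P_(f+55),max_speed=250);movel(P_(f-9),max_speed=450);o("hit")
movel(P_(165),max_speed=250);hold(.05);pic("r8","R");print(edge("r8"));o("up")
v=pickle.load(open("r8.pkl","rb"))["pixels"].min(2)
for x in(315,323): print(v[204:220,x].tolist())
E
```

```text
('touch', True) 46.12 [ 495.7 -136.7  125.3] [ 0.  -0.1  3.8] [ 0.06 -0.07  0.01] 0.208
contact 84.31347777309459
hit 46.79 [ 494.  -136.6  112.6] [ 0.1  0.9 -2.6] [ 0.04  0.   -0.01] 0.204
204.16
up 47.4 [ 494.9 -136.4  202.7] [ 0.   0.1 -3.7] [ 0.05 -0.03 -0.03] 0.203
[21, 45, 77, 85, 81, 81, 74, 70, 70, 55, 36, 30, 27, 22, 14, 56]
[30, 53, 73, 91, 82, 77, 67, 72, 66, 62, 34, 49, 36, 35, 31, 54]
```

I'll use the stored pictures, which cost no clock time, to settle whether the right pin is home. c4 was taken with the arm away.

```bash
python3 - <<'E'
from strike import *
S=lambda n:(lambda d:d["side"] if "side" in d else d)(pickle.load(open(n+".pkl","rb")))
c0=S("c0");g=lambda c:cv2.resize(c["pixels"].min(2),None,fx=8,fy=8,interpolation=cv2.INTER_CUBIC)
def shift(a,b,x0,y0,x1,y1,dy=(-2,10)):
    A=g(a)[y0*8:y1*8,x0*8:x1*8];B=g(b)[(y0+dy[0])*8:(y1+dy[1])*8,(x0-2)*8:(x1+2)*8]
    m=cv2.matchTemplate(B,A,cv2.TM_CCOEFF_NORMED);_,s,_,l=cv2.minMaxLoc(m);return l[1]/8+dy[0],l[0]/8-2,round(s,3)
print("R c0->c4 head",shift(c0,S("c4"),311,196,328,207)," r0->r1",shift(S("r0"),S("r1"),311,197,328,210),"r0->r8",shift(S("r0"),S("r8"),311,197,328,210),"r1->r8",shift(S("r1"),S("r8"),311,200,328,214,(-3,3)),"r6->r8",shift(S("r6"),S("r8"),311,200,328,214,(-3,3)))
print("L c0->c4",shift(c0,S("c4"),298,257,317,268),"L c0->r8",shift(c0,S("r8"),298,257,317,268),"L c3->s5",shift(S("c3"),S("s5"),298,257,317,269))
for n in("c4","r8"):
    v=S(n)["pixels"].min(2);print(n,[v[198:216,x].tolist() for x in(316,319,320,322)],"L",[v[258:280,x].tolist() for x in(304,305,307,309)])
th=np.linspace(0,6.28,90)
for p in((534.8,-139.5),(526.3,107.6)):
    for z in(113,95): e=proj(c0,[[p[0]+12*np.cos(a),p[1]+12*np.sin(a),z] for a in th]);print(p,z,e.min(0).round(2),e.max(0).round(2))
# scale check: dowel R tip (92) and block-top 60 near right pin, handle bar
c=S("c4");print("dowel tip R pred",proj(c,[[532.6,-95.2,92],[532.6,-95.2,68]]).round(1).tolist());v=c["pixels"].min(2);print([v[206:230,x].tolist() for x in(317,318,319)])
E
```

```text
R c0->c4 head (9.0, -1.25, 0.096)  r0->r1 (4.25, 0.125, 0.928) r0->r8 (4.25, 0.125, 0.924) r1->r8 (0.0, 0.0, 0.978) r6->r8 (0.0, 0.0, 0.974)
L c0->c4 (10.0, 1.5, 0.152) L c0->r8 (-0.25, -0.875, 0.149) L c3->s5 (6.5, 0.5, 0.476)
c4 [[181, 182, 181, 178, 176, 173, 172, 174, 169, 167, 166, 151, 132, 156, 168, 161, 152, 150], [187, 188, 187, 185, 176, 181, 180, 166, 144, 158, 176, 170, 168, 169, 165, 162, 162, 162], [188, 187, 186, 187, 185, 183, 153, 149, 169, 179, 172, 173, 171, 170, 170, 167, 168, 155], [195, 192, 192, 188, 162, 171, 184, 185, 180, 181, 177, 179, 174, 178, 169, 154, 132, 119]] L [[85, 80, 83, 82, 80, 78, 78, 75, 74, 76, 77, 73, 73, 76, 105, 152, 163, 158, 115, 76, 77, 47], [82, 88, 84, 85, 90, 85, 78, 89, 78, 87, 86, 91, 80, 84, 87, 75, 104, 152, 171, 138, 90, 85], [91, 93, 87, 88, 86, 88, 87, 89, 85, 88, 86, 89, 89, 88, 87, 86, 85, 78, 88, 145, 166, 130], [77, 87, 87, 91, 89, 91, 86, 90, 86, 88, 90, 86, 86, 86, 85, 89, 89, 88, 91, 80, 107, 144]]
r8 [[36, 33, 28, 36, 41, 35, 36, 72, 87, 86, 81, 78, 77, 73, 73, 64, 52, 44], [41, 37, 40, 33, 38, 30, 60, 80, 85, 83, 76, 
[... 511 characters left out ...]
, 99, 95, 88, 81, 75, 71, 126, 166, 175, 173, 170, 174, 166, 142, 106, 97, 84, 77, 77, 64]]
(534.8, -139.5) 113 [314.43 198.69] [323.73 203.95]
(534.8, -139.5) 95 [314.59 204.4 ] [323.82 209.69]
(526.3, 107.6) 113 [301.5  259.89] [312.19 266.84]
(526.3, 107.6) 95 [301.79 265.93] [312.39 272.9 ]
dowel tip R pred [[317.6, 218.0], [317.7, 225.5]]
[[174, 166, 134, 140, 164, 162, 158, 156, 154, 156, 152, 149, 143, 149, 142, 131, 118, 115, 107, 107, 104, 105, 100, 101], [167, 139, 169, 181, 166, 163, 161, 160, 162, 161, 160, 156, 147, 134, 129, 119, 110, 103, 92, 89, 90, 93, 91, 86], [144, 158, 176, 170, 168, 169, 165, 162, 162, 162, 153, 148, 132, 123, 118, 113, 118, 110, 92, 84, 88, 87, 92, 89]]
```

The right pin moved 4.25–4.6 of 5.7 px and has not moved since its first blow, so later blows were ineffective. I'll check numerically how the mallet sits in the grip in r8.

```bash
python3 - <<'E'
from strike import *
S=lambda n:pickle.load(open(n+".pkl","rb"))
def pr(n,A,g):
    c=S(n);v=c["pixels"].min(2).astype(int);im=c["pixels"].astype(int)
    H=np.array(A[:2])+g*u;th=np.linspace(0,6.28,60)
    for zb in(A[2]-41,A[2]+29):
        e=proj(c,[[H[0]+28*np.cos(a),H[1]+28*np.sin(a),zb] for a in th]);print(n,"level pred z%.0f"%zb,e.min(0).round(1),e.max(0).round(1))
    G=(A[0],A[1],A[2]-6);f=lambda k:[G[0]-k*u[0],G[1]-k*u[1],G[2]];q=proj(c,[f(30),f(110)]);print(" handle level",q.round(1).tolist())
    for y in range(150,200,3):
        row=v[y,285:345];b=(row>62)&(im[y,285:345].max(1)-row<25);i=np.flatnonzero(b);print("  ",y,[(int(s[0])+285,int(s[-1])+285) for s in np.split(i,np.flatnonzero(np.diff(i)>1)+1) if len(s)>2])
    for x in range(340,400,8):
        col=im[140:215,x];b=(col[:,0]-col[:,2]>30)&(col[:,0]-col[:,1]<.3*col[:,0]);i=np.flatnonzero(b);print("  wood x",x,(int(i[0])+140,int(i[-1])+140) if len(i) else None)
pr("r7",(495.2,-136.5,203.9),50);pr("r8",(494.9,-136.4,202.7),50)
E
```

```text
r7 level pred z163 [303.6 178.9] [325.7 190.9]
r7 level pred z233 [302.6 155. ] [325.4 166.6]
 handle level [[346.1, 175.8], [378.3, 178.7]]
   150 [(285, 312)]
   153 [(301, 305), (307, 311)]
   156 [(309, 311)]
   159 [(306, 311)]
   162 [(305, 313)]
   165 [(304, 313)]
   168 [(304, 313)]
   171 [(303, 325)]
   174 [(302, 324)]
   177 [(302, 324)]
   180 [(304, 323)]
   183 [(307, 321)]
   186 [(285, 289)]
   189 [(285, 289)]
   192 [(285, 289)]
   195 [(285, 290)]
   198 [(285, 291)]
  wood x 340 (171, 179)
  wood x 348 (172, 181)
  wood x 356 (174, 184)
  wood x 364 (176, 186)
  wood x 372 (178, 188)
  wood x 380 (180, 188)
  wood x 388 None
  wood x 396 None
r8 level pred z162 [303.7 179.3] [325.8 191.3]
r8 level pred z232 [302.7 155.4] [325.5 167.1]
 handle level [[346.2, 176.2], [378.4, 179.2]]
   150 [(285, 312)]
   153 [(301, 311)]
   156 [(305, 312)]
   159 [(304, 312)]
   162 [(302, 312)]
   165 [(301, 313)]
   168 [(300, 313)]
   171 [(300, 322)]
   174 [(302, 321)]
   177 [(305, 320)]
   180 []
   183 []
   186 [(285, 289)]
   189 [(285, 289)]
   192 [(285, 289)]
   195 [(285, 290)]
   198 [(285, 291)]
  wood x 340 (173, 178)
  wood x 348 (171, 181)
  wood x 356 (174, 185)
  wood x 364 (177, 188)
  wood x 372 (181, 191)
  wood x 380 None
  wood x 388 None
  wood x 396 None
```

The head is now pitched about 25° up in the grip, which wasted the blows. I can square it cheaply by pressing the mallet flat on the clear bench beside the bed, because the tail touches first and turns it level. Then I'll give one fast blow with a short lever.

```bash
python3 - <<'E'
from strike import *
P_=lambda f:tcp(PIN["R"],f,0,30)[0]
y=-134
movel((380,y,150),rot(0),max_speed=300);movel((380,y,75),max_speed=250)
g=movel((380,y,42),max_speed=100,guard=25);o(("flat",g))
movel((380,y,150),max_speed=300);movel(P_(169),max_speed=300);hold(.05);o("overR");pic("r9","R")
movel(P_(89),max_speed=550);o("hit");movel(P_(169),max_speed=300);hold(.05);pic("r10","R");o("up")
print(edge("r9"),edge("r10"))
for n in("r9","r10"):
    im=pickle.load(open(n+".pkl","rb"))["pixels"].astype(int)
    print([(x,(lambda i:(int(i[0])+140,int(i[-1])+140) if len(i) else None)(np.flatnonzero((im[140:215,x,0]-im[140:215,x,2]>30)&(im[140:215,x,0]-im[140:215,x,1]<.3*im[140:215,x,0])))) for x in(340,348,356,364,372,380)])
E
```

```text
('flat', False) 48.91 [ 380.3 -134.2   42.8] [-0.1 -0.6 -2.6] [ 0.03 -0.02 -0.04] 0.204
overR 50.08 [ 502.6 -136.9  207.3] [-0.1 -0.3 -3.8] [ 0.05 -0.02  0.01] 0.204
hit 50.43 [ 500.2 -136.3  125.5] [ 0.8  0.1 -1.9] [ 0.04 -0.07 -0.03] 0.202
up 50.95 [ 504.3 -137.4  211.9] [-0.5 -0.7 -3.8] [ 0.09 -0.05 -0.02] 0.201
204.02 204.02
[(340, (143, 177)), (348, (170, 180)), (356, (172, 183)), (364, (175, 186)), (372, (178, 188)), (380, None)]
[(340, (140, 174)), (348, (168, 178)), (356, (170, 181)), (364, (174, 184)), (372, (177, 187)), (380, None)]
```

```bash
python3 - <<'E'
from strike import *
c=pickle.load(open("r9.pkl","rb"));im=c["pixels"].astype(int);v=im.min(2)
A=np.array([502.6,-136.9,207.3]);G=A-[0,0,6]
def pts(t,k,dz,dy=0): # along mallet frame: k mm along +x(head) from grip, dz up in mallet frame
    ct,st=np.cos(r(t)),np.sin(r(t));n=np.array([-u[1],u[0]]);return [G[0]+(k*ct-dz*st)*u[0]+dy*n[0],G[1]+(k*ct-dz*st)*u[1]+dy*n[1],G[2]+k*st+dz*ct]
for t in(0,5,10,15,20,25):
    top=proj(c,[pts(t,-40,12,9),pts(t,-100,12,9),pts(t,-120,0)]);e=proj(c,[pts(t,50+28*np.cos(a),-35,28*np.sin(a)) for a in np.linspace(0,6.28,80)]);f=proj(c,[pts(t,50+28*np.cos(a),35,28*np.sin(a)) for a in np.linspace(0,6.28,80)])
    print(t,"toward+y top edge",top[:2].round(1).tolist(),"end",top[2].round(1),"face bottom row %.1f at col %.1f left %.1f | top left %.1f top row %.1f"%(e[:,1].max(),e[e[:,1].argmax(),0],e[:,0].min(),f[:,0].min(),f[:,1].min()))
for y in range(138,196,3): print(y,v[y,284:330:2].tolist())
for x in range(340,392,4): print(x,im[160:196:2,x,0].tolist())
E
```

```text
0 toward+y top edge [[346.6, 172.4], [371.0, 174.6]] end [379.5 177.6] face bottom row 189.5 at col 311.4 left 300.7 | top left 299.6 top row 153.5
5 toward+y top edge [[346.9, 173.7], [371.2, 177.7]] end [379.1 181.2] face bottom row 188.0 at col 312.0 left 299.5 | top left 300.8 top row 151.9
10 toward+y top edge [[347.2, 175.0], [371.0, 180.8]] end [378.3 184.8] face bottom row 186.6 at col 311.9 left 298.6 | top left 302.3 top row 150.3
15 toward+y top edge [[347.2, 176.3], [370.5, 183.8]] end [377.2 188.2] face bottom row 185.2 at col 311.8 left 297.9 | top left 304.0 top row 148.8
20 toward+y top edge [[347.2, 177.5], [369.7, 186.7]] end [375.8 191.4] face bottom row 183.9 at col 311.8 left 297.4 | top left 305.9 top row 147.3
25 toward+y top edge [[347.0, 178.8], [368.7, 189.5]] end [374.  194.5] face bottom row 182.5 at col 311.9 left 297.2 | top left 308.0 top row 145.9
138 [227, 228, 236, 228, 208, 210, 194, 199, 191, 195, 149, 150, 128, 91, 99, 43, 39, 41, 20, 19, 23, 30, 41]
141 [107, 87, 89, 84, 89, 84, 115, 155, 162, 173, 164, 165, 170, 165, 172, 189, 222, 0, 30, 31, 28
[... 2146 characters left out ...]
35, 45, 41, 37, 41, 136, 205, 152, 91, 96, 95, 64, 40, 46, 40, 45, 45]
360 [41, 42, 49, 35, 43, 36, 23, 173, 202, 133, 96, 94, 91, 36, 43, 44, 38, 34]
364 [45, 38, 47, 46, 46, 44, 44, 18, 195, 207, 111, 87, 88, 89, 38, 40, 40, 43]
368 [40, 43, 36, 44, 47, 45, 41, 44, 46, 215, 189, 97, 92, 86, 69, 40, 38, 37]
372 [40, 37, 39, 38, 46, 44, 39, 38, 39, 112, 212, 146, 92, 97, 91, 63, 43, 34]
376 [44, 43, 37, 42, 46, 47, 41, 35, 47, 36, 179, 211, 126, 49, 41, 42, 43, 38]
380 [32, 41, 40, 46, 39, 46, 42, 45, 39, 40, 41, 39, 43, 41, 46, 37, 45, 35]
384 [45, 39, 42, 48, 39, 39, 43, 42, 46, 48, 39, 48, 43, 45, 42, 46, 39, 40]
388 [35, 41, 38, 46, 36, 38, 40, 43, 45, 39, 39, 44, 44, 45, 47, 40, 42, 38]
```

The row offsets explain it: the mallet slid about 20 mm up in the pads and pitched about 15°, so the last blows barely reached the pin. I'll regrip it on the clear bench right here, then strike fast. Joint speeds get checked first.

```bash
python3 - <<'E'
from strike import *
P_=lambda f:tcp(PIN["R"],f,0,25)[0]
a,b=ik(P_(150),rot(0)),ik(P_(140),rot(0));V=600
print("peak joint speeds",np.abs((np.array(b)-a)/10*V*1.9).round(2))
y=-134
movel((380,y,120),rot(0),max_speed=350);movel((380,y,45),max_speed=250)
g=movel((380,y,30),max_speed=60,guard=8);o(("set",g))
let_go();s=observe()["tcp_pos"];movel((380,y,42),max_speed=80);o("open")
grasp();o("grip")
movel((380,y,140),max_speed=300);movel(P_(185),max_speed=300);o("overR");pic("r11","R")
movel(P_(87),max_speed=V);o("hit");movel(P_(185),max_speed=300);pic("r12","R");o("up")
print(edge("r11"),edge("r12"))
E
```

```text
peak joint speeds [0.   0.09 1.93 0.   2.02 0.  ]
('set', False) 52.38 [ 380.1 -134.1   30.3] [ 1.  -0.6 -2.1] [ 0.05 -0.02  0.02] 0.204
open 53.83 [ 380.6 -134.2   42.9] [ 0.  -1.   0.4] [ 0.04 -0.15 -0.04] 1.0
grip 54.91 [ 380. -134.   42.] [-0.  -0.4  0.9] [ 0.04 -0.15 -0.  ] 0.198
overR 56.02 [ 497.7 -136.6  223. ] [-0.7 -0.6 -4.1] [ 0.03  0.02 -0.02] 0.205
hit 56.42 [ 496.2 -136.3  125.8] [-0.2 -0.1 -2.6] [ 0.03 -0.01 -0.03] 0.206
up 56.95 [ 499.  -137.   227.7] [-0.3  0.2 -3.6] [0.06 0.01 0.02] 0.202
203.95 204.01
```

```bash
python3 - <<'E'
from strike import *
def an(n,A,g=50):
    c=pickle.load(open(n+".pkl","rb"));im=c["pixels"].astype(int);v=im.min(2);G=np.array(A)-[0,0,6]
    def pts(t,k,dz,dy=0):
        ct,st=np.cos(r(t)),np.sin(r(t));n_=np.array([-u[1],u[0]]);return [G[0]+(k*ct-dz*st)*u[0]+dy*n_[0],G[1]+(k*ct-dz*st)*u[1]+dy*n_[1],G[2]+k*st+dz*ct]
    for t in(0,10,20):
        b=proj(c,[pts(t,-40,-12,9),pts(t,-100,-12,9)]);e=proj(c,[pts(t,g+28*np.cos(a),-35,28*np.sin(a)) for a in np.linspace(0,6.28,80)])
        print(n,t,"handle low edge",b.round(1).tolist(),"face bottom",e[:,1].max().round(1))
    print(" wood low edge",[(x,(lambda i:int(i[-1])+130 if len(i) else None)(np.flatnonzero((im[130:215,x,0]-im[130:215,x,2]>30)&(im[130:215,x,0]-im[130:215,x,1]<.3*im[130:215,x,0])))) for x in range(340,392,6)])
    print(" head bottom",[(x,(lambda i:int(i[-1])+140 if len(i) else None)(np.flatnonzero(v[140:196,x]>65))) for x in(304,308,312,316)])
an("r0",(487.6,-134.9,215.8),60);an("r11",(497.7,-136.6,223.0));an("r12",(499,-137,227.7))
E
```

```text
r0 0 handle low edge [[352.5, 178.7], [376.9, 180.9]] face bottom 187.1
r0 10 handle low edge [[351.4, 180.9], [375.1, 186.7]] face bottom 183.6
r0 20 handle low edge [[349.8, 182.9], [372.2, 192.0]] face bottom 180.2
 wood low edge [(340, 169), (346, 175), (352, 176), (358, 177), (364, 177), (370, 178), (376, 177), (382, 175), (388, None)]
 head bottom [(304, 181), (308, 184), (312, 185), (316, 185)]
r11 0 handle low edge [[348.5, 175.5], [372.9, 177.7]] face bottom 184.3
r11 10 handle low edge [[347.4, 177.8], [371.2, 183.6]] face bottom 181.5
r11 20 handle low edge [[345.8, 179.8], [368.3, 188.9]] face bottom 178.7
 wood low edge [(340, 173), (346, 173), (352, 174), (358, 175), (364, 175), (370, 175), (376, 176), (382, None), (388, None)]
 head bottom [(304, 183), (308, 183), (312, 184), (316, 183)]
r12 0 handle low edge [[348.0, 173.8], [372.5, 176.0]] face bottom 182.6
r12 10 handle low edge [[346.9, 176.0], [370.7, 181.8]] face bottom 179.7
r12 20 handle low edge [[345.4, 178.0], [367.9, 187.2]] face bottom 176.9
 wood low edge [(340, 171), (346, 174), (352, 177), (358, 180), (364, 183), (370, 185), (376, None), (382, None), (388, None)]
 head bottom [(304, 169), (308, 170), (312, 171), (316, 169)]
```

The pre-blow frame shows the mallet level and correctly held. That square, fast blow rebounded sharply without moving the pin, so the right pin is on its hard stop. Time to return the mallet.

```bash
python3 - <<'E'
from strike import *
T=15
p,w=tcp(HOME,95,T,10);move_ptp(p,w);o("hover")
p,_=tcp(HOME,10,T,10);movel(p,max_speed=200)
p,_=tcp(HOME,-5,T,10);g=movel(p,max_speed=60,guard=4);o(("set",g))
let_go();s=observe()["tcp_pos"];movel((s[0]-8,s[1],s[2]+90),max_speed=200);o("clear")
c=capture("side");pickle.dump(c,open("end.pkl","wb"));v=c["pixels"].min(2)
c0=pickle.load(open("c0.pkl","rb"))["side"]["pixels"].min(2)
for n,m in(("c0",c0),("end",v)): print(n,[(y,(lambda i:(int(i[0])+270,int(i[-1])+270) if len(i) else None)(np.flatnonzero((m[y,270:330]>95)))) for y in(356,362,368)],m[352:396:3,288].tolist())
E
```

```text
hover 58.78 [456.5 356.8 136.2] [ 0.1 -0.1 -3.8] [ 0.1  -0.23  0.03] 0.203
('set', False) 59.76 [455.6 357.6  35.6] [ 0.  -0.1 -2.2] [ 0.07 -0.26 -0.01] 0.204
clear 61.51 [447.7 357.5 125. ] [ 0.5 -0.4  0.3] [ 0.05 -0.24  0.02] 1.0
c0 [(356, (279, 309)), (362, (277, 329)), (368, (275, 325))] [27, 231, 225, 225, 225, 229, 172, 99, 104, 102, 98, 98, 97, 98, 117]
end [(356, (281, 288)), (362, (279, 306)), (368, (275, 303))] [23, 54, 116, 115, 111, 111, 109, 93, 94, 91, 96, 100, 98, 100, 102]
```

```bash
python3 - <<'E'
from h import *;import pickle
for n,c in(("c0",pickle.load(open("c0.pkl","rb"))["side"]),("end",pickle.load(open("end.pkl","rb")))):
    im=c["pixels"].astype(int);sat=im.max(2)-im.min(2);m=((sat<22)&(im.min(2)>70)).astype(np.uint8)
    for k in blobs(cv2.morphologyEx(m,cv2.MORPH_OPEN,np.ones((3,3))),150,(262,335,335,415))[:2]: print(n,k.min(0),k.max(0),cv2.contourArea(k),[(y,int(k[k[:,1]==y,0].min()),int(k[k[:,1]==y,0].max())) for y in(362,368,374,380,386) if (k[:,1]==y).any()])
    w=((im[...,0]-im[...,2]>30)&((im[...,0]-im[...,1])/(im[...,0]+1.)<.235)&(im[...,0]>60)).astype(np.uint8)
    for k in blobs(cv2.morphologyEx(w,cv2.MORPH_OPEN,np.ones((3,3))),60,(312,355,395,412))[:2]: print("  wood",k.min(0),k.max(0),cv2.contourArea(k),cv2.fitLine(np.float32(k),1,0,.1,.1).ravel().round(2))
E
```

```text
c0 [284 351] [312 393] 996.0 [(362, 284, 311), (368, 285, 311), (374, 285, 310), (380, 286, 310), (386, 287, 311)]
  wood [312 369] [383 390] 831.5 [9.9000e-01 1.5000e-01 3.1556e+02 3.7655e+02]
end [280 354] [307 394] 799.5 [(362, 281, 306), (368, 285, 306), (374, 280, 305), (380, 281, 305), (386, 282, 306)]
  wood [312 369] [378 390] 616.0 [9.9000e-01 1.3000e-01 3.1355e+02 3.7807e+02]
```

The mallet stands upright on the mat, about 10 mm from its old spot, with the handle level and the arm clear.

```bash
python3 -c "
from bench import *
print(hand_in())"
```

```text
the job is handed in; nothing more can be done
None
```

I handed the job in at about 62 s with one doubt: the right pin may be up to 4 mm short of home. Pictures show it at about 14 of 18 mm, but a square, fast last blow didn't move it, so I took it as home. The plate is flush and released, the left pin is home, and the mallet stands head-down on its mat about 10 mm from its old spot. I set the mallet down twice mid-job to regrip it, once on the mat and once on the bare bench.

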